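Tighten a caster's axle nut with a slipping torque driver

ROBOT

A 6-joint arm with a two-finger parallel gripper is mounted at the origin on the work surface. World frame = base frame: x ahead of the robot, y to its left, z up, the work surface at z = 0. Lengths are in mm, angles in degrees, forces in N, time in s.
With the tool pointing down it reaches from about 350 to 850 mm from the base axis. Payload 8.1 kg.
Tool frame: the origin (TCP) lies at the very end of the fingers, on their centre line; the grasp point (between the pads) lies r.tcp_to_grasp behind it (r.tcp_to_grasp is the distance from the TCP to the grasp point, in mm); z points along the fingers, y is the line along which they close (so a half turn about z gives the same grasp; the last joint's range is limited). The gripper opens to 85 mm and grips with 20 to 120 N. Pads are 22 mm wide; open, the fingers measure 114 mm over their backs; the gripper's body (76 mm by 85 mm) begins 54 mm behind the grasp point. The pads swing forward as they close: fully open they stand 13 mm farther back than shut.
Start: joints at [61.971, 7.471, 85.268, -0, 87.261, -4.893], TCP at [235.729, 551.758, 231.292] pointing down, gripper open.
Joint ranges: [-169.43, 169.43], [-51.17, 129.36], [1.28, 143.12], [-76.62, 256.62], [0, 156.53], [-152.29, 152.29]. Speed limits (degrees/s): [136.94, 136.94, 159.86, 180, 180, 180].

INTERFACE

Orientations are given as [roll, pitch, yaw] about the fixed x, y, z axes, in that order (R = Rz(yaw) Ry(pitch) Rx(roll)).
In Python, from bench import r gives the robot as it stands.
- The arm moves only by the shell command python3 -m handwheel 'ROWS' [OPENING] [FORCE]. ROWS is JSON, a list of rows, each a list of 4 numbers: the shift along the tool's x, y, z in m, then the turn about the tool's z in degrees. A call has 1 to 10 rows; each row shifts and turns the commanded pose from where the row before left it, along the tool's axes as they then stand; what a row does not reach is not made up. A row lasts 1/10 s, in which the tool goes at most 50 mm and 8.59 degrees, less where a joint would pass 70% of its speed; a pose out of reach is approached as far as the arm can. A call is refused whole if a number of a shift passes 0.05 or a number of a turn 8.59, either way. A call with a gripper value outside its range is refused whole. OPENING is the finger opening in m, from 0 to 0.0854, set as the call begins (- or left out, the last holds). The fingers move at their own pace and stop on an object; FORCE is the grip in N (left out, the last holds). Time passes only in rows, so rows that do not move let the fingers close. It gives the time, the measured TCP pose, the force, the opening and the grip force at its end, in the units of the state.
- r.sense(): the state, without advancing time (a new reading comes with each control period).
- r.snapshot(name): name is "side" or "top"; returns the picture (480x640x3 uint8, red, green, blue); there is no depth.
- r.camera_params(name): a dict with "fx", "fy", "cx", "cy" (pixels), "D" ([k1, k2, p1, p2, k3] as OpenCV has them; the pictures are not rectified), "R" (3x3) and "t" (3): a world point X has camera coordinates R X + t. Camera axes: x right, y down, z forward; pixel columns grow to the right and rows downward; lengths in mm; the calibration is good to about 2 mm. A picture is of the moment at which its call begins. camera_params takes no time and is no camera call.
- r.hand_in(): hands the job in; it is judged then, once.
The state is a dict: "time": time; "joint_pos": joint angles; "qd": joint speeds; "joint_efforts": joint torques, N m; "tool_pos": TCP position; "tcp_rot": TCP orientation; "ft_force": force on the tool from outside, world axes, zero at the start; "wrist_torque": the same for the moment, N m; "finger_gap": finger opening in mm; "grip_force": force on a finger pad.
Only numpy, scipy, OpenCV 4.12 (cv2) and the standard library are available. Lean on these libraries where they do the work, as an engineer would, in place of code of your own. Each camera call takes 0.05 s, during which the arm holds its last target. There are 200 camera calls.

TASK

Take the orange torque-limiting driver out of its stand, feel its square bit gently and fully home into the brass axle nut of the caster held in the green nest, and turn it clockwise (seen from above) until its clutch slips. Stop as soon as it has visibly slipped (about 15 degrees is right; never as much as 40), without turning back, then lift it out and stand it fully down in its own stand again. Leave the blue driver and the other parts on the bench alone.

Things in the scene. Friction and masses are not known exactly. Their poses are not given: they have to be found in the camera images.
- driver_grip (a point): orange grip of the torque driver: a block 36 long (its x) x 26 wide (its y) x 46 mm tall, flat upright sides; this point is its centre, on the driver's axis, 95 mm above the tip of the bit; z up along the driver, whose top is 28 mm above this point. Below: a neck 26 mm and a collar 34 mm across, its underside 43 mm below this point; the collar hangs on the stand's top.
- driver: the whole torque driver, 200 to 370 g; origin at the bit's tip, axes as the grip's. A friction clutch joins grip and bit: it slips at about 0.3 N m, goes on slipping at that steady torque for as long as the grip is turned, and does not spring back. White stripe on the collar and red stripe on the shaft line up until it has slipped.
- driver_tip (a point): tip of the driver's bit, on its axis; z up the shaft, x square to a flat of the bit (along the grip's x at the start; the angle between the two x axes is how far the clutch has slipped). The bit is 12.7 mm square, 20 mm long, its first 5 mm a round taper from 8 to 12.6 mm across; above it the shaft is 18 mm across up to the collar, 52 mm above the tip.
- nut_recess (a point): middle of the mouth of the square recess in the brass axle nut (a 32 mm square block, 18 mm tall, top level with this point, 72 mm over the table); z up, x square to a side of the recess, which is 14.2 mm square, parallel to the nut's sides, 15 mm deep, with a 1.5 mm bevel; its floor is the axle's flat end.
- nut_mark (a point): small red paint mark on the nut's top near one corner, 17.7 mm from its axis. The nut turns about the upright axle without moving down: easily (0.04 N m) either way until, 20 to 46 degrees clockwise from its start, it is tight and stops firmly; nothing in its look tells where.
- axle: end of the caster's upright axle, the flat floor of the nut's recess, on which the bit lands when fully home; firm, but to be pressed only gently (its bearing spoils at 30 N); origin on the table, below it
- caster: green nest (150 x 150 x 16 mm, fixed) with the caster clamped in it, axle upright; origin under the middle of the nest, below the nut; x towards the caster's upright mounting plate (68 mm from the axle, 82 mm high). The white wheel is 100 mm across, its top at 50 mm.
- stand_hole (a point): middle of the mouth of the hole in the orange-striped aluminium stand of the torque driver: a fixed block 70 x 70 mm, 55 mm tall, this point on its top; z up. The round hole is 24 mm across with a 3 mm bevel and goes right through; with the driver fully down, the collar rests on the top and the tip is 52 mm below this point
- plain_driver_grip (a point): centre of the blue grip of an ordinary driver of the same shape, in the blue-striped stand of the same size; not to be used
- washer_a: loose dark washer, 30 mm across, 5 mm thick, origin under its centre
- washer_b: another such washer
- sleeve_a: loose bright steel sleeve lying on the table, 14 mm thick, 60 mm long along its x; origin under its middle
- sleeve_b: another such sleeve
- pliers: pliers with red handles lying flat, 175 mm long along x, 15 mm high; origin on the table near the middle
- spare_wheel: loose white caster wheel lying flat, 100 mm across, 32 mm high; origin under its centre
Not all that is in view belongs to the job. There is more than one size of the driver; the job needs the smaller. Leave any purple look-alike of the caster alone.

How it is judged:
By the outcome, as a careful person would: the job done as asked, in the order asked, and still so for the second after the job is handed in, with the robot touching nothing.
It also fails if it takes over 64 s, if anything falls off the work surface, if the arm or the gripper's body presses on something with over 40 N, if the wrist force passes 120 N, or if a joint passes its speed limit or range.

## Working session

There is one attempt and no reset: what is moved stays moved. The work goes in short steps, Python scripts to look and compute and a shell command to move; the robot and the scene stay as the last step left them, time stands still between calls to the robot, and variables do not carry over. Pictures are saved under pics/ and viewed, at most 13 in all, crops included, and the job is handed in when it is done.

```bash
ls; mkdir -p pics
python3 - <<'E'
from bench import r
import cv2
for n in("side","top"):
    cv2.imwrite(f"pics/{n}0.png",r.snapshot(n)[:,:,::-1]); p=r.camera_params(n); print(n,p)
s=r.sense();print(s, r.tcp_to_grasp)
E
```

```text
pics
side {'fx': 619.831576009863, 'fy': 619.831576009863, 'cx': 324.8100195758881, 'cy': 241.3363800658056, 'D': array([0.04503369, 0.        , 0.        , 0.        , 0.        ]), 'R': array([[ 0.77087356, -0.63672707,  0.01823719],
       [-0.44821223, -0.56254076, -0.69473282],
       [ 0.45261436,  0.52737704, -0.71903665]]), 't': array([-352.01039731,  279.68158288, 1130.95679566])}
top {'fx': 555.6927484430436, 'fy': 555.6927484430436, 'cx': 316.620072604666, 'cy': 241.12800243988016, 'D': array([-0.05526787,  0.        ,  0.        ,  0.        ,  0.        ]), 'R': array([[-6.97745238e-03, -9.99975653e-01,  9.12446489e-05],
       [-9.86652105e-01,  6.86964007e-03, -1.62697363e-01],
       [ 1.62692775e-01, -1.22523983e-03, -9.86676016e-01]]), 't': array([  19.10970483,  458.6822944 , 1237.00837402])}
{'time': 0.1, 'joint_pos': array([ 6.19710159e+01,  7.51268216e+00,  8.53265142e+01, -5.64044384e-04,
        8.72618388e+01, -4.89212128e+00]), 'qd': array([-0.06316193, -0.09678249, -0.19953744, -0.03777872, -0.00920975,
        0.07573197]), 'joint_efforts': array([ 1.38859552e-03, -5.70952034e+01, -5.01941264e+01, -1.59762812e-04,
        8.23139999e-03, -9.90066184e-06]), 'tool_pos': array([235.48319346, 551.28701908, 230.29621922]), 'tcp_rot': array([-1.79899285e+02, -8.05496413e-03,  1.56863158e+02]), 'ft_force': array([-0.1808976 , -0.23137402,  0.40884218]), 'wrist_torque': array([-0.03776681,  0.01303154, -0.01424653]), 'grip_force': 0.0, 'finger_gap': 85.23882061004174} 18.700000000000003
```

View pics/side0.png

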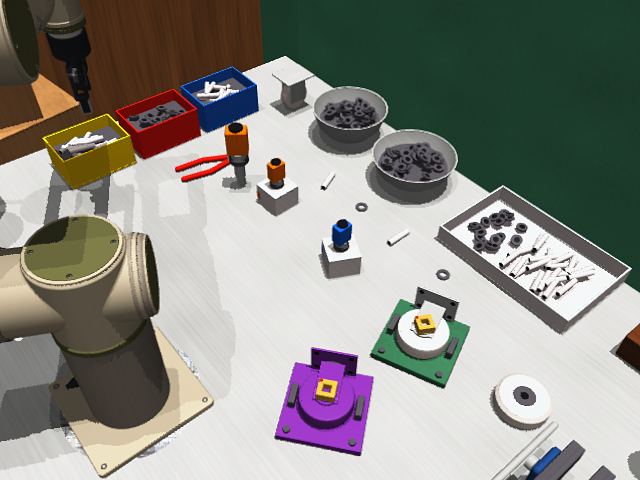

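View pics/top0.png

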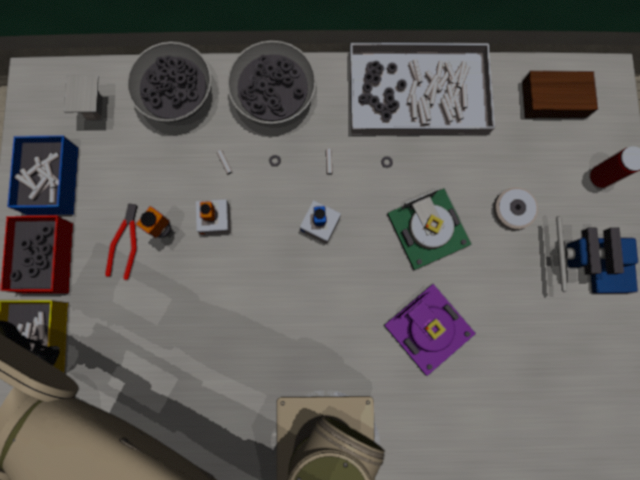

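```bash
cat > h.py <<'E'
import numpy as np,cv2
from bench import r
def K(p): return np.array([[p['fx'],0,p['cx']],[0,p['fy'],p['cy']],[0,0,1.]])
def ray(n,uv):
    p=r.camera_params(n); uv=np.array(uv,float).reshape(-1,1,2)
    q=cv2.undistortPoints(uv,K(p),p['D']).reshape(-1,2)
    d=np.c_[q,np.ones(len(q))]@p['R']; return -p['R'].T@p['t'],d
def plane(n,uv,z):
    c,d=ray(n,uv); return c+d*((z-c[2])/d[:,2])[:,None]
def proj(n,X):
    p=r.camera_params(n); return cv2.projectPoints(np.array(X,float).reshape(-1,1,3),cv2.Rodrigues(p['R'])[0],p['t'],K(p),p['D'])[0].reshape(-1,2)
def cross(uvs,uvt):
    a,d=ray("side",uvs); b,e=ray("top",uvt); d=d[0];e=e[0]
    s=np.linalg.lstsq(np.c_[d,-e],b-a,rcond=None)[0]; P=a+s[0]*d;Q=b+s[1]*e
    return (P+Q)/2,np.linalg.norm(P-Q)
def rect(n,mask,z):
    cs,_=cv2.findContours(mask.astype(np.uint8),0,cv2.CHAIN_APPROX_NONE); c=max(cs,key=cv2.contourArea)
    w=plane(n,c.reshape(-1,2),z)[:,:2].astype(np.float32); return cv2.minAreaRect(w)
def crop(im,c,w,h,k): 
    x,y=c; return cv2.resize(im[y-h:y+h,x-w:x+w],None,fx=k,fy=k,interpolation=cv2.INTER_CUBIC)
def hsv(im): return cv2.cvtColor(im,cv2.COLOR_RGB2HSV)
E
python3 - <<'E'
from h import *
t=cv2.imread("pics/top0.png");s=cv2.imread("pics/side0.png")
o=np.vstack([np.hstack([crop(t,(210,215),25,25,5.6),crop(s,(277,185),25,25,5.6)]),np.hstack([crop(t,(433,225),25,25,5.6),crop(s,(425,324),25,25,5.6)])])
cv2.imwrite("pics/c1.png",o)
for n,im,cn,cg in(("top",t,(433,225),(207,210)),("side",s,(425,324),(277,172))):
    H=cv2.cvtColor(im,cv2.COLOR_BGR2HSV)
    def m(lo,hi,c,w):
        M=cv2.inRange(H,lo,hi)>0; B=np.zeros_like(M);x,y=c;B[y-w:y+w,x-w:x+w]=1; return M&B
    y=m((15,120,110),(35,255,255),cn,22); print(n,'nut',rect(n,y,72),y.sum())
    g=m((5,150,60),(16,255,255),cg,17); ys,xs=np.nonzero(g);print('grip',xs.min(),xs.max(),ys.min(),ys.max(),rect(n,g,121))
    if n=="top":
        w=m((0,0,130),(180,40,255),(212,217),30); 
        print(np.median(H[230:260,160:190].reshape(-1,3),0),H[217,222],H[225,205])
E
```

```text
top nut ((492.1565856933594, -248.020751953125), (29.945724487304688, 30.019126892089844), 61.87035369873047) 119
grip 201 212 202 218 ((504.9608154296875, 252.53720092773438), (16.582595825195312, 26.748945236206055), 21.983203887939453)
[ 18.  12. 122.] [112  18 155] [130   6 123]
side nut ((490.7535095214844, -251.20176696777344), (32.00608825683594, 32.55094528198242), 61.01358413696289) 196
grip 267 284 158 182 ((502.4963073730469, 233.341064453125), (84.16534423828125, 38.49224853515625), 53.034393310546875)
```

View pics/c1.png

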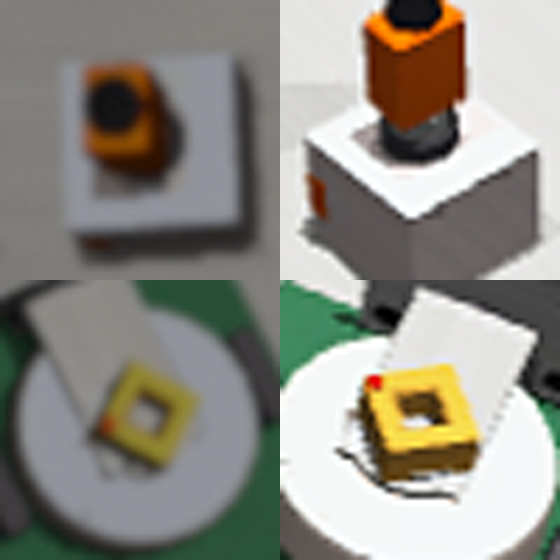

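Run:
```python
from h import *
P=plane("side",[(256.5,185),(275.6,198.9),(298.4,187.1)],55);print("stand side",P.round(1),(P[0]+P[2])[:2]/2)
a=P[1]-P[0];b=P[2]-P[1];print(np.linalg.norm(a),np.linalg.norm(b),np.degrees(np.arctan2(a[1],a[0])),np.degrees(np.arctan2(b[1],b[0])))
Q=plane("top",[(196.1,200.2),(227.5,199.8),(227.9,230),(197,231)],55);print("stand top",Q.round(1),Q.mean(0))
t=cv2.imread("pics/top0.png");s=cv2.imread("pics/side0.png")
for n,im,c,w in(("top",t,(207,210),17),("side",s,(277,172),17)):
    H=cv2.cvtColor(im,cv2.COLOR_BGR2HSV);x,y=c;S=H[y-w:y+w,x-w:x+w]
    g=cv2.inRange(S,(3,150,40),(18,255,255))>0; print(np.percentile(S[...,2][g],[5,25,50,75,95]))
    for th in ((130,150) if n=="top" else (180,220)):
        M=np.zeros(H.shape[:2],bool);M[y-w:y+w,x-w:x+w]=g&(S[...,2]>th)
        pts=np.argwhere(M)[:,::-1]; W=plane(n,pts,121)[:,:2].astype(np.float32);print(n,th,len(pts),cv2.minAreaRect(W))
o=np.hstack([crop(t,(209,212),14,18,13.8),crop(s,(277,172),14,18,13.8)]);cv2.imwrite("pics/c2.png",o)
```

```text
stand side [[480.1 282.   55. ]
 [486.3 215.1  55. ]
 [552.7 215.1  55. ]] [516.37158553 248.56835415]
67.17708132768321 66.32841052439535 -84.67425373580681 0.032518473001584565
stand top [[553.1 292.   55. ]
 [553.4 219.7  55. ]
 [483.  217.4  55. ]
 [481.2 287.8  55. ]] [517.66938935 254.23469106  55.        ]
[ 44.3  54.5  83.  120.  137.4]
top 130 22 ((518.39892578125, 256.40106201171875), (29.455947875976562, 19.619903564453125), 1.4615206718444824)Traceback (most recent call last):
  File "<stdin>", line 11, in <module>
  File "h.py", line 9, in plane
    c,d=ray(n,uv); return c+d*((z-c[2])/d[:,2])[:,None]
        ~~~^^^^^^
  File "h.py", line 6, in ray
    q=cv2.undistortPoints(uv,K(p),p['D']).reshape(-1,2)
      ~~~~~~~~~~~~~~~~~~~^^^^^^^^^^^^^^^^
cv2.error: OpenCV(4.12.0) /io/opencv/modules/calib3d/src/undistort.dispatch.cpp:347: error: (-215:Assertion failed) CV_IS_MAT(_src) && CV_IS_MAT(_dst) && (_src->rows == 1 || _src->cols == 1) && (_dst->rows == 1 || _dst->cols == 1) && _src->cols + _src->rows - 1 == _dst->rows + _dst->cols - 1 && (CV_MAT_TYPE(_src->type) == CV_32FC2 || CV_MAT_TYPE(_src->type) == CV_64FC2) && (CV_MAT_TYPE(_dst->type) == CV_32FC2 || CV_MAT_TYPE(_dst->type) == CV_64FC2) in function 'cvUndistortPointsInternal'
```

```bash
python3 -m handwheel '[[0,0,-0.01,-7.7],[0,0,-0.01,-7.7],[0,0,-0.01,-7.7]]' 0.0854 100; python3 -m handwheel '[[-0.02815,-0.0299,0,0],[-0.02815,-0.0299,0,0],[-0.02815,-0.0299,0,0],[-0.02815,-0.0299,0,0],[-0.02815,-0.0299,0,0],[-0.02815,-0.0299,0,0],[-0.02815,-0.0299,0,0],[-0.02815,-0.0299,0,0],[-0.02815,-0.0299,0,0],[-0.02815,-0.0299,0,0]]'
python3 - <<'E'
from h import *
print(cross((237,128),(150,218)),r.sense()['joint_pos'])
p=r.snapshot("side")[:,:,::-1];t=r.snapshot("top")[:,:,::-1]
cv2.imwrite("pics/c2.png",np.hstack([crop(p,(277,150),40,60,4.5),crop(t,(209,200),40,60,4.5)]))
E
```

```text
time: 0.4
tool_pos: [235.6, 551.4, 260.9]
tcp_rot: [-179.9, -0.0, -179.7]
ft_force: [-0.4, 1.2, -0.2]
finger_gap: 85.4
grip_force: 0.0
time: 1.4
tool_pos: [517.7, 251.1, 260.8]
tcp_rot: [-180.0, -0.0, 180.0]
ft_force: [0.6, 0.9, -0.3]
finger_gap: 85.7
grip_force: 0.0
(array([489.58240435, 362.22179545, 167.00236208]), np.float64(2.0296697235794263)) [ 2.07632334e+01  3.09511319e+00  8.68451372e+01  5.29420558e-03
  9.01010932e+01 -6.91984978e+01]
```

View pics/c2.png

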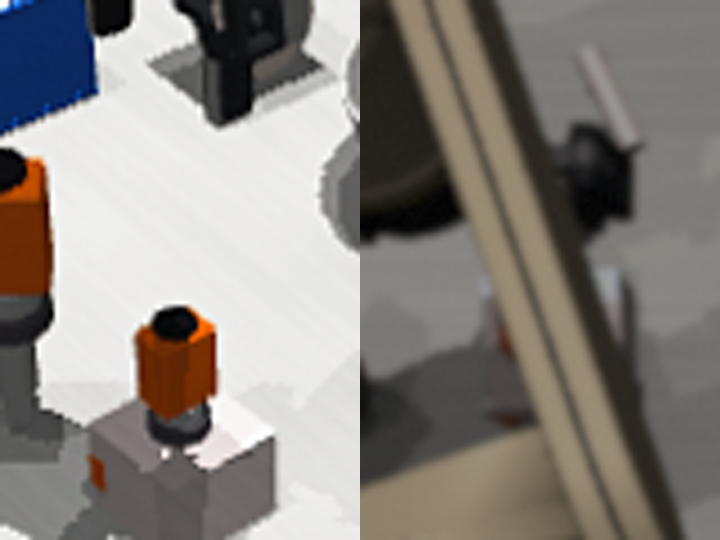

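Run:
```python
import sys
from h import *
t=cv2.imread("pics/top0.png");s=cv2.imread("pics/side0.png")
t=cv2.convertScaleAbs(t,alpha=1.7)
def q(n,yaw,z):
    c,s_=np.cos(np.radians(yaw)),np.sin(np.radians(yaw))
    return proj(n,[(517+c*a-s_*b,252+s_*a+c*b,z) for a,b in((18,13),(-18,13),(-18,-13),(18,-13))]).round(1).tolist()
for y in(0,17,90): print(y,[q(n,y,121) for n in("top","side")])
cv2.imwrite("pics/c3.png",np.hstack([crop(t,(207,212),12,16,16),crop(s,(277,170),12,16,16)]))
```

```text
0 [[[201.8, 201.1], [201.3, 217.3], [213.3, 217.2], [213.7, 201.0]], [[278.6, 157.2], [265.9, 163.4], [272.7, 169.1], [285.5, 162.9]]]
17 [[[199.5, 203.1], [203.9, 218.6], [215.5, 215.1], [211.0, 199.6]], [[275.8, 157.0], [266.3, 165.2], [275.6, 169.4], [285.0, 161.1]]]
90 [[[199.1, 215.1], [215.6, 214.9], [215.9, 203.2], [199.4, 203.3]], [[266.4, 161.4], [275.8, 169.4], [285.0, 164.8], [275.6, 157.0]]]
```

View pics/c3.png

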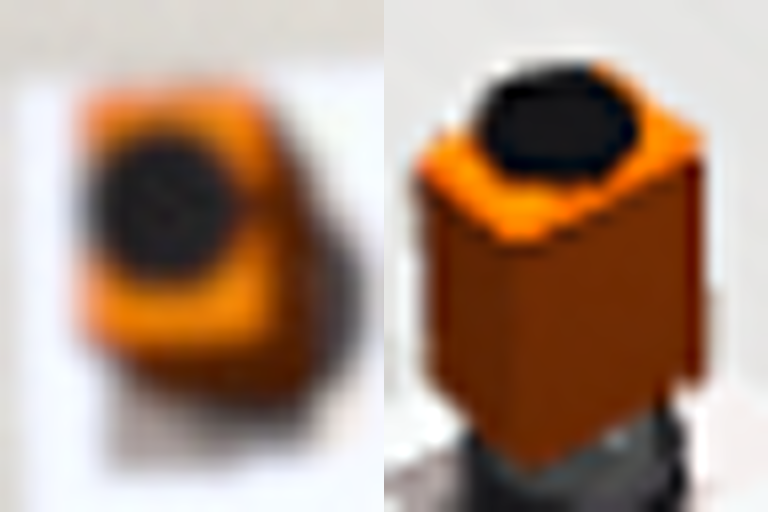

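Run:
```python
from h import *
P=plane("side",[(267.1,164.3),(273.5,169.2),(284.9,162.6)],121)[:,:2];a=P[0]-P[1];b=P[2]-P[1]
print(P,(P[0]+P[2])/2,np.linalg.norm(a),np.linalg.norm(b),np.degrees(np.arctan2(a[1],a[0]))-90,np.degrees(np.arctan2(b[1],b[0])))
Q=plane("top",[(199.9,201.5),(211.75,201.3),(211.75,217.9),(200.6,217.6)],121)[:,:2];print(Q,Q.mean(0))
```

```text
[[499.21591397 260.57873078]
 [500.29509778 237.60867856]
 [534.56711524 240.54720414]] [516.8915146  250.56296746] 22.99538946607211 34.397763200646445 2.6899043301570487 4.9006260618729955
[[534.08194423 269.02582698]
 [534.30593156 243.17948122]
 [497.49215939 242.26074974]
 [498.34564017 266.48383049]] [516.05641884 255.23747211]
```

```bash
python3 -m handwheel '[[0.001,0.0014,0.03,-2],[0,0,0.03,0],[0,0,0.03,0],[0,0,0.03,0],[0,0,0.025,0],[0,0,0.02,0],[0,0,0.012,0],[0,0,0.005,0],[0,0,0,0]]'; python3 -m handwheel '[[0,0,0,0],[0,0,0,0],[0,0,0,0],[0,0,0,0],[0,0,0,0],[0,0,0,0],[0,0,0,0],[0,0,0,0]]' 0 110
```

```text
time: 2.4
tool_pos: [515.6, 254.1, 79.0]
tcp_rot: [-180.0, -0.0, -178.0]
ft_force: [0.1, 0.6, 1.3]
finger_gap: 85.4
grip_force: 0.0
time: 3.2
tool_pos: [516.7, 254.3, 80.3]
tcp_rot: [180.0, 0.1, -178.0]
ft_force: [0.0, 0.2, 5.5]
finger_gap: 24.8
grip_force: 108.7
```

```bash
python3 -m handwheel '[[0,0,-0.01,0],[0,0,-0.02,0],[0,0,-0.02,0],[0,0,-0.02,0],[0,0,-0.02,0],[0,0,-0.02,0],[0,0,-0.02,0],[0,0,-0.02,0],[0,0,-0.02,0],[0,0,0,0]]'
python3 - <<'E'
from h import *
p=r.snapshot("side")[:,:,::-1];t=r.snapshot("top")[:,:,::-1]
x,y=proj("side",(516,254,190))[0].astype(int);u,v=proj("top",(516,254,190))[0].astype(int);print(x,y,u,v)
cv2.imwrite("pics/c4.png",np.hstack([crop(p,(x,y),40,55,5),crop(t,(u,v),40,55,5)]))
E
```

```text
time: 4.2
tool_pos: [517.2, 254.3, 252.6]
tcp_rot: [179.9, 0.2, -178.0]
ft_force: [0.2, -0.3, -3.2]
finger_gap: 24.8
grip_force: 109.3
273 138 199 202
```

View pics/c4.png

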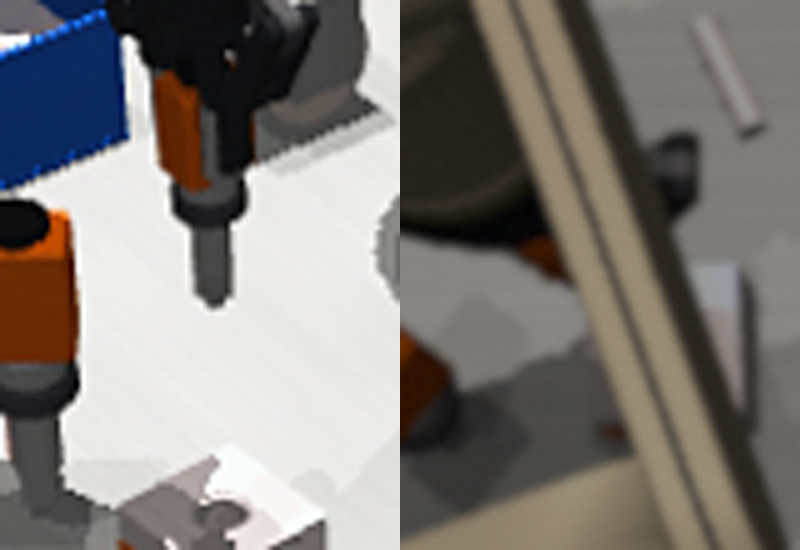

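```bash
python3 -m handwheel '[[0.0035,-0.02,0,0],[0.0035,-0.04,0,0],[0.0035,-0.045,0,0],[0.0035,-0.045,0,0],[0.0035,-0.045,0,0],[0.0035,-0.045,0,0],[0.0035,-0.045,0,0],[0.0035,-0.045,0,0],[0.0035,-0.045,0,0],[0.0035,-0.045,0,0]]'; python3 -m handwheel '[[0.0035,-0.04,0,0],[0.0035,-0.03,0,0],[0.0015,-0.0127,0,0],[0,0,0,7.65],[0,0,0,7.65],[0,0,0.02,7.65],[0,0,0.02,7.65],[0,0,0.02,0],[0,0,0.02,0],[0,0,0,0]]'
```

```text
time: 5.3
tool_pos: [494.1, -168.4, 247.1]
tcp_rot: [179.9, -0.2, -178.0]
ft_force: [1.7, -0.3, -3.2]
finger_gap: 24.7
grip_force: 109.2
time: 6.3
tool_pos: [487.1, -247.6, 164.2]
tcp_rot: [180.0, -0.5, 151.4]
ft_force: [0.2, 1.2, -4.6]
finger_gap: 24.9
grip_force: 109.3
```

```bash
python3 -m handwheel '[[0,0,0,0],[0,0,0,0]]'
python3 - <<'E'
from h import *
p=r.snapshot("side")[:,:,::-1];t=r.snapshot("top")[:,:,::-1]
cv2.imwrite("pics/s5.png",p);cv2.imwrite("pics/t5.png",t)
x,y=proj("side",(491,-249,100))[0].astype(int);u,v=proj("top",(491,-249,100))[0].astype(int);print(x-32,y-40,u-20,v-40, proj("side",(491.5,-249.6,72)),proj("top",(491.5,-249.6,72)))
cv2.imwrite("pics/c5.png",np.hstack([crop(p,(x,y),32,40,7),crop(t,(u,v),20,40,7)]))
E
```

```text
time: 6.5
tool_pos: [490.3, -249.9, 170.3]
tcp_rot: [180.0, 0.1, 151.4]
ft_force: [0.4, 0.6, -3.1]
finger_gap: 24.7
grip_force: 109.3
393 271 417 181 [[424.12380885 320.83167461]] [[434.60499332 223.47742146]]
```

View pics/c5.png

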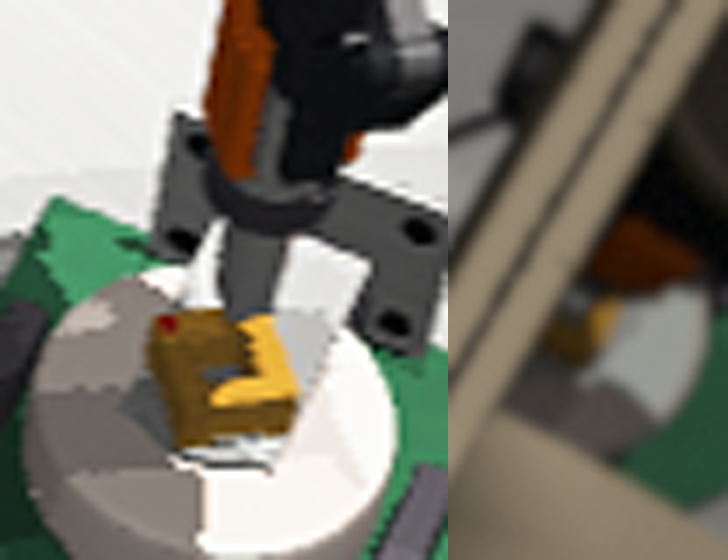

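Run:
```python
from h import *
print(((proj("side",[(490.3,-249.9,z) for z in(93,98,113,145)])-[393,271])*7).round(0), ((proj("side",[(490.75,-251.2,72)])-[393,271])*7))
p=cv2.imread("pics/s5.png"); g=cv2.cvtColor(p,cv2.COLOR_BGR2HSV)
for y in range(303,320): print(y,[tuple(int(k) for k in q) for q in g[y,422:437,1:]])
```

```text
[[226. 304.]
 [229. 293.]
 [236. 258.]
 [253. 181.]] [[220.22410704 353.99479869]]
303 [(7, 69), (5, 214), (5, 212), (6, 83), (10, 53), (14, 36), (23, 33), (24, 32), (23, 33), (24, 32), (24, 32), (25, 31), (26, 29), (24, 32), (14, 36)]
304 [(7, 146), (5, 234), (7, 191), (5, 54), (4, 68), (4, 67), (4, 64), (5, 55), (18, 43), (19, 41), (8, 33), (15, 34), (49, 73), (32, 104), (13, 102)]
305 [(5, 212), (3, 241), (5, 152), (5, 56), (4, 69), (7, 73), (3, 75), (3, 79), (3, 81), (3, 81), (3, 78), (7, 69), (32, 161), (15, 236), (3, 247)]
306 [(6, 236), (6, 238), (7, 153), (4, 58), (4, 69), (7, 73), (0, 74), (3, 77), (3, 78), (6, 79), (3, 75), (40, 63), (10, 183), (2, 238), (1, 239)]
307 [(1, 251), (4, 201), (3, 78), (4, 61), (4, 70), (4, 72), (7, 76), (0, 76), (7, 78), (7, 77), (4, 72), (3, 86), (3, 189), (1, 233), (1, 235)]
308 [(1, 246), (3, 220), (4, 117), (8, 64), (4, 71), (7, 74), (3, 76), (3, 78), (3, 78), (7, 77), (4, 69), (35, 117), (15, 204), (3, 233), (2, 229)]
309 [(2, 246), (5, 204), (6, 81), (4, 65), (4, 71), (3, 74), (3, 76), (3, 77), (0, 77), (3, 74), (8, 65), (5, 146), (5, 219
[... 906 characters left out ...]
, (5, 212)]
316 [(199, 119), (199, 122), (167, 101), (74, 76), (4, 70), (28, 72), (108, 127), (165, 193), (190, 235), (150, 239), (54, 212), (1, 198), (5, 197), (4, 193), (5, 193)]
317 [(193, 128), (193, 128), (194, 113), (191, 96), (196, 95), (199, 197), (192, 247), (189, 240), (190, 237), (145, 230), (47, 208), (5, 198), (3, 195), (5, 195), (7, 195)]
318 [(192, 118), (192, 126), (190, 122), (190, 106), (193, 98), (196, 86), (195, 187), (190, 239), (190, 235), (198, 235), (86, 222), (8, 200), (3, 194), (5, 195), (7, 195)]
319 [(188, 106), (187, 97), (185, 98), (187, 94), (187, 94), (184, 83), (189, 77), (192, 189), (188, 237), (192, 235), (149, 229), (51, 208), (1, 194), (5, 195), (5, 195)]
```

```bash
python3 -m handwheel '[[0.0027,-0.0007,0.006,0],[0,0,0.01,0],[0,0,0.003,0],[0,0,0.002,0],[0,0,0.001,0],[0,0,0,0],[0,0,0,0]]'
```

```text
time: 7.3
tool_pos: [487.1, -249.3, 147.4]
tcp_rot: [180.0, 0.0, 151.4]
ft_force: [0.5, 0.3, -3.4]
finger_gap: 24.6
grip_force: 109.6
```

```bash
python3 -m handwheel '[[0,0,0.001,0],[0,0,0.001,0],[0,0,0.0005,0],[0,0,0,0]]'; python3 -m handwheel '[[0,0,0.001,0],[0,0,0.001,0],[0,0,0,0]]';  python3 -c "
from h import *
s=r.sense();print(s['wrist_torque'])"
```

```text
time: 7.7
tool_pos: [487.5, -249.4, 145.1]
tcp_rot: [180.0, 0.1, 151.4]
ft_force: [1.3, -1.0, -1.5]
finger_gap: 24.5
grip_force: 109.6
time: 8.0
tool_pos: [487.8, -249.5, 144.1]
tcp_rot: [180.0, 0.1, 151.4]
ft_force: [1.3, 1.3, 4.8]
finger_gap: 24.9
grip_force: 110.7
[ 0.30248659 -0.13263085  0.01297052]
```

```bash
python3 -m handwheel '[[0,0.0005,0,0],[0,0.0005,0,0],[0,0,0,0]]'; python3 -c "
from h import *
s=r.sense();print(s['wrist_torque'],s['ft_force'])";python3 -m handwheel '[[0,0.0005,0,0],[0,0.0005,0,0],[0,0,0,0]]'; python3 -c "
from h import *
s=r.sense();print(s['wrist_torque'],s['ft_force'])"
```

```text
time: 8.3
tool_pos: [488.0, -249.1, 144.0]
tcp_rot: [-179.9, 0.1, 151.4]
ft_force: [-0.3, -0.8, 6.0]
finger_gap: 25.0
grip_force: 110.4
[-0.3406217   0.13595367  0.0275315 ] [-0.26370781 -0.76703932  6.01086616]
time: 8.6
tool_pos: [488.3, -248.7, 143.9]
tcp_rot: [-179.9, 0.1, 151.4]
ft_force: [-1.5, -3.4, 5.9]
finger_gap: 24.8
grip_force: 110.4
[-0.93021976  0.32225396 -0.0447394 ] [-1.47989023 -3.39077387  5.92138921]
```

```bash
cat > q.py <<'E'
from h import *
s=r.sense();y=np.radians(s['tcp_rot'][2]);A=np.array([[np.cos(y),np.sin(y)],[np.sin(y),-np.cos(y)]])
print('tool F',(A@s['ft_force'][:2]).round(2),s['ft_force'][2].round(2),'tool T',(A@s['wrist_torque'][:2]).round(3),'Tz',s['wrist_torque'][2].round(3))
E
python3 -m handwheel '[[0,-0.0008,0,0],[0,-0.0007,0,0],[0,0,0.001,0],[0,0,0,0]]'; python3 q.py; python3 -m handwheel '[[0,0,0,1.5],[0,0,0,1.5],[0,0,0,0]]'; python3 q.py
```

```text
time: 9.0
tool_pos: [488.3, -249.3, 143.7]
tcp_rot: [180.0, 0.2, 151.4]
ft_force: [-1.1, 1.3, 10.1]
finger_gap: 25.1
grip_force: 111.3
tool F [1.54 0.62] 10.15 tool T [-0.022  0.301] Tz 0.015
time: 9.3
tool_pos: [488.4, -249.3, 143.7]
tcp_rot: [180.0, 0.2, 148.3]
ft_force: [-1.3, 0.2, 10.1]
finger_gap: 24.8
grip_force: 111.2
tool F [ 1.26 -0.5 ] 10.11 tool T [0.011 0.141] Tz 0.016
```

```bash
python3 -m handwheel '[[0.0005,0,0,0],[0.0005,0,0,0],[0,0,0,0]]'; python3 q.py; python3 -m handwheel '[[0.0005,0,0,0],[0.0005,0,0,0],[0,0,0,0]]'; python3 q.py
```

```text
time: 9.6
tool_pos: [487.9, -249.1, 143.8]
tcp_rot: [180.0, 0.2, 148.4]
ft_force: [2.3, -0.1, 7.7]
finger_gap: 25.0
grip_force: 111.1
tool F [-2.    1.06] 7.73 tool T [-0.045 -0.46 ] Tz 0.046
time: 9.9
tool_pos: [487.6, -248.8, 143.9]
tcp_rot: [180.0, 0.3, 148.4]
ft_force: [4.2, -1.5, 6.6]
finger_gap: 24.8
grip_force: 111.0
tool F [-4.34  0.88] 6.56 tool T [-0.109 -1.011] Tz 0.006
```

```bash
python3 -m handwheel '[[-0.00075,0,0,0],[0,0,0,0]]'; python3 q.py; for i in 1; do python3 -m handwheel '[[0,0,0,-2],[0,0,0,-2],[0,0,0,0]]'; python3 q.py; done;  python3 -m handwheel '[[0,0,0,-2],[0,0,0,-2],[0,0,0,0]]'; python3 q.py; python3 -c "
from h import *
p=r.snapshot('side')[:,:,::-1];cv2.imwrite('pics/s6.png',p);cv2.imwrite('pics/c6.png',crop(p,(425,318),22,28,14))"
```

```text
time: 10.1
tool_pos: [487.9, -249.0, 143.8]
tcp_rot: [180.0, 0.3, 148.4]
ft_force: [1.6, -0.1, 8.1]
finger_gap: 24.7
grip_force: 111.0
tool F [-1.37  0.78] 8.08 tool T [-0.104 -0.581] Tz 0.081
time: 10.4
tool_pos: [487.8, -248.9, 143.8]
tcp_rot: [180.0, 0.2, 152.4]
ft_force: [2.2, -0.6, 7.8]
finger_gap: 24.7
grip_force: 110.9
tool F [-2.25  0.5 ] 7.76 tool T [-0.132 -0.547] Tz -0.023
time: 10.7
tool_pos: [487.9, -248.8, 143.7]
tcp_rot: [-180.0, 0.2, 156.4]
ft_force: [2.6, -0.6, 7.8]
finger_gap: 24.8
grip_force: 110.8
tool F [-2.58  0.49] 7.85 tool T [-0.121 -0.525] Tz -0.051
```

View pics/c6.png

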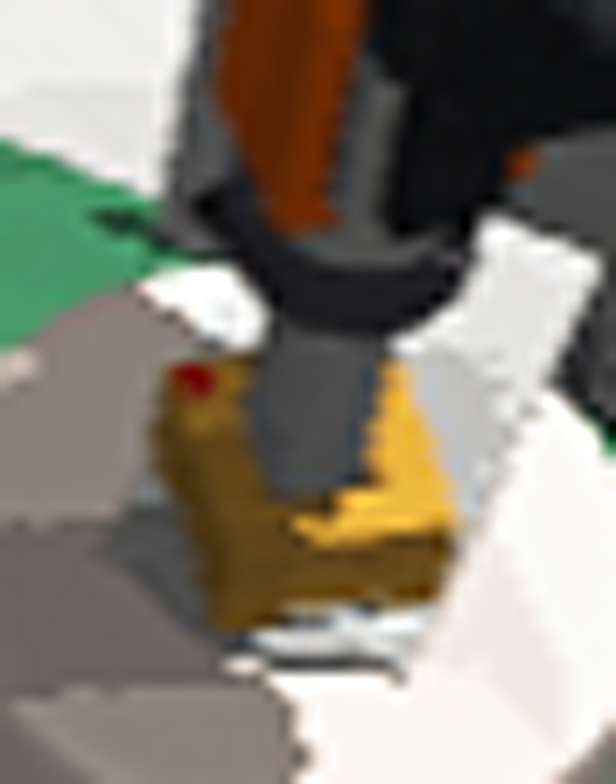

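Run:
```python
from h import *
for f in("side0","s5","s6"):
    H=cv2.cvtColor(cv2.imread(f"pics/{f}.png"),cv2.COLOR_BGR2HSV)
    m=((H[...,0]<6)|(H[...,0]>172))&(H[...,1]>190)&(H[...,2]>80); m[:,:412]=0;m[:,440:]=0;m[:310]=0;m[:335]&=True;m[335:]=0
    p=np.argwhere(m)[:,::-1]; P=plane("side",p,72).mean(0); d=P[:2]-[490.75,-251.2]; print(f,len(p),p.mean(0),P.round(1),np.hypot(*d).round(1),np.degrees(np.arctan2(d[1],d[0])).round(1))
c=np.array([490.75,-251.2]);a=np.linspace(0,2*np.pi,73)
for zt in(57,60,63,67):
    e=proj("side",np.c_[c[0]+17*np.cos(a),c[1]+17*np.sin(a),np.full(73,zt+52)]);print(zt,e.min(0).round(1),e.max(0).round(1))
g=cv2.imread("pics/s6.png",0)
print([int(v) for v in g[300:330,428]],[int(v) for v in g[300:330,426]]); print(g[311,412:450])
```

```text
side0 4 [416.5 316.5] [ 487.5 -233.5   72. ] 18.0 100.2
s5 4 [416.5 316.5] [ 487.5 -233.5   72. ] 18.0 100.2
s6 4 [416.5 316.5] [ 487.5 -233.5   72. ] 18.0 100.2
57 [417.8 302.2] [436.4 316.9]
60 [418.  301.2] [436.7 315.9]
63 [418.3 300.1] [436.9 314.9]
67 [418.5 298.8] [437.3 313.5]
[68, 69, 73, 73, 75, 76, 78, 77, 77, 38, 30, 32, 29, 29, 64, 77, 76, 75, 73, 72, 70, 69, 79, 66, 58, 196, 191, 187, 137, 69] [44, 44, 54, 45, 63, 57, 62, 78, 71, 27, 31, 30, 30, 37, 80, 77, 75, 76, 77, 77, 75, 76, 74, 74, 73, 59, 63, 142, 155, 71]
[127 122 230 253 255 254 249 244 239 146  21  26  29  29  30  30  32  30
  30  29  27  23  25 131 214 229 226 227 226 226 228 234 193  58  68  71
  72  72]
```

```bash
python3 -m handwheel '[[0,0,-0.002,0],[0,0,-0.0005,4],[0,0,0,0],[0,0,0,0]]'; python3 q.py
python3 -m handwheel '[[-0.001,0,0,0],[-0.001,0,0,0],[0,0,0,0]]';python3 q.py; python3 -m handwheel '[[-0.001,0,0,0],[0,0,0,0]]';python3 q.py
```

```text
time: 11.15
tool_pos: [487.0, -248.6, 144.5]
tcp_rot: [-180.0, 0.1, 152.4]
ft_force: [5.2, -2.8, -2.3]
finger_gap: 24.7
grip_force: 109.6
tool F [-5.92 -0.04] -2.32 tool T [ 0.033 -1.314] Tz 0.013
time: 11.45
tool_pos: [487.9, -249.0, 144.2]
tcp_rot: [-180.0, -0.0, 152.4]
ft_force: [2.9, -1.4, 1.3]
finger_gap: 25.0
grip_force: 109.7
tool F [-3.18  0.08] 1.26 tool T [ 0.081 -0.531] Tz -0.002
time: 11.65
tool_pos: [488.5, -249.3, 144.0]
tcp_rot: [180.0, -0.1, 152.4]
ft_force: [-0.7, -0.2, 2.8]
finger_gap: 24.8
grip_force: 109.8
tool F [ 0.49 -0.51] 2.84 tool T [0.02  0.173] Tz 0.031
```

```bash
python3 -m handwheel '[[0,0,-0.001,0],[0,0,-0.001,0],[0,0,0,0],[0,0,0,0]]'; python3 q.py
python3 -m handwheel '[[-0.001,0,0,0],[-0.001,0,0,0],[0,0,0,0]]';python3 q.py; python3 -m handwheel '[[0.001,0,0,0],[0.001,0,0,0],[0.001,0,0,0],[0.001,0,0,0],[0,0,0,0]]';python3 q.py
```

```text
time: 12.05
tool_pos: [488.6, -249.3, 145.8]
tcp_rot: [180.0, -0.1, 152.4]
ft_force: [-0.2, -0.6, -2.4]
finger_gap: 25.1
grip_force: 109.8
tool F [-0.06 -0.65] -2.4 tool T [ 0.013 -0.038] Tz 0.039
time: 12.35
tool_pos: [490.8, -250.5, 146.3]
tcp_rot: [-180.0, -0.0, 152.4]
ft_force: [0.4, -0.2, -3.4]
finger_gap: 24.8
grip_force: 109.8
tool F [-0.5   0.02] -3.43 tool T [0.013 0.02 ] Tz 0.06
time: 12.85
tool_pos: [487.3, -248.7, 146.5]
tcp_rot: [-180.0, 0.0, 152.4]
ft_force: [0.9, -1.1, -3.5]
finger_gap: 24.9
grip_force: 109.8
tool F [-1.36 -0.56] -3.47 tool T [ 0.029 -0.317] Tz 0.009
```

```bash
python3 -m handwheel '[[-0.0015,0,0,0],[-0.0015,0,0,0],[-0.0015,0,0,0],[-0.0005,0,0,0],[0,0,0,0],[0,0,0,0]]';python3 q.py; python3 -m handwheel '[[-0.001,0,0,0],[0,0,0,0],[0,0,0,0]]';python3 q.py
```

```text
time: 13.45
tool_pos: [491.6, -250.9, 146.3]
tcp_rot: [-180.0, -0.0, 152.4]
ft_force: [0.5, -0.3, -3.6]
finger_gap: 24.8
grip_force: 109.8
tool F [-0.54 -0.06] -3.6 tool T [-0.02   0.025] Tz -0.006
time: 13.75
tool_pos: [492.2, -251.2, 146.1]
tcp_rot: [-180.0, -0.0, 152.4]
ft_force: [-0.7, 1.1, -3.0]
finger_gap: 24.6
grip_force: 109.7
tool F [1.12 0.61] -2.97 tool T [-0.001  0.426] Tz 0.055
```

```bash
python3 -m handwheel '[[0.0015,0,0,0],[0.0015,0,0,0],[0,0.0015,0,0],[0,0.001,0,0],[0,0,0,0],[0,0,0,0]]';python3 q.py; python3 -m handwheel '[[0,-0.0015,0,0],[0,-0.0015,0,0],[0,-0.0015,0,0],[0,-0.0005,0,0],[0,0,0,0],[0,0,0,0]]';python3 q.py
```

```text
time: 14.35
tool_pos: [491.1, -247.7, 146.3]
tcp_rot: [-180.0, 0.0, 152.4]
ft_force: [-0.1, 0.4, -3.6]
finger_gap: 24.6
grip_force: 109.7
tool F [0.32 0.33] -3.63 tool T [-0.    -0.018] Tz 0.041
time: 14.95
tool_pos: [488.9, -251.6, 146.2]
tcp_rot: [179.9, -0.0, 152.4]
ft_force: [2.2, 4.2, -2.7]
finger_gap: 25.0
grip_force: 109.2
tool F [-0.06  4.74] -2.65 tool T [-1.261 -0.038] Tz 0.015
```

```bash
python3 -m handwheel '[[0,0.002,0,0],[0,0.002,0,0],[0,0.002,0,0],[0,0.001,0,0],[0,0,0,0],[0,0,0,0]]';python3 q.py
```

```text
time: 15.55
tool_pos: [491.8, -246.4, 146.3]
tcp_rot: [-180.0, 0.0, 152.4]
ft_force: [-0.4, -1.7, -3.5]
finger_gap: 24.9
grip_force: 109.3
tool F [-0.39 -1.68] -3.53 tool T [ 0.463 -0.015] Tz 0.047
```

```bash
python3 -m handwheel '[[0,-0.0015,0,0],[0,-0.00135,0,0],[0,0,0.001,0],[0,0,0.001,0],[0,0,0.001,0],[0,0,0,0]]';python3 q.py;  python3 -m handwheel '[[0,0,0.001,0],[0,0,0.0005,0],[0,0,0,0]]';python3 q.py
```

```text
time: 16.15
tool_pos: [490.4, -248.3, 143.0]
tcp_rot: [180.0, -0.0, 152.4]
ft_force: [0.2, 0.6, -3.0]
finger_gap: 25.0
grip_force: 109.4
tool F [0.09 0.57] -2.96 tool T [0.071 0.011] Tz 0.017
time: 16.45
tool_pos: [490.5, -248.5, 141.7]
tcp_rot: [-180.0, -0.0, 152.4]
ft_force: [0.4, -0.3, -3.4]
finger_gap: 24.8
grip_force: 109.4
tool F [-0.51 -0.07] -3.38 tool T [-0.034  0.032] Tz 0.049
```

It is entering the recess. I'll continue gently to the floor (TCP about 134).

```bash
python3 -m handwheel '[[0,0,0.001,0],[0,0,0.001,0],[0,0,0.001,0],[0,0,0.001,0],[0,0,0,0]]';python3 q.py;  python3 -m handwheel '[[0,0,0.001,0],[0,0,0.001,0],[0,0,0,0]]';python3 q.py
```

```text
time: 16.95
tool_pos: [490.4, -248.5, 137.5]
tcp_rot: [180.0, -0.0, 152.4]
ft_force: [0.6, 1.0, -2.3]
finger_gap: 25.1
grip_force: 109.4
tool F [-0.02  1.17] -2.3 tool T [0.017 0.048] Tz 0.006
time: 17.25
tool_pos: [490.5, -248.5, 135.6]
tcp_rot: [180.0, -0.0, 152.4]
ft_force: [0.3, 0.5, -3.7]
finger_gap: 24.8
grip_force: 109.4
tool F [-0.05  0.59] -3.74 tool T [-0.002  0.011] Tz 0.018
```

```bash
python3 -m handwheel '[[0,0,0.001,0],[0,0,0,0],[0,0,0,0]]';python3 q.py;  python3 -m handwheel '[[0,0,0.0007,0],[0,0,0,0],[0,0,0,0]]';python3 q.py
```

```text
time: 17.55
tool_pos: [490.6, -248.5, 134.8]
tcp_rot: [-180.0, -0.0, 152.4]
ft_force: [0.3, -0.3, -3.6]
finger_gap: 24.7
grip_force: 109.4
tool F [-0.41 -0.13] -3.62 tool T [ 0.005 -0.012] Tz 0.017
time: 17.85
tool_pos: [490.7, -248.6, 134.3]
tcp_rot: [-180.0, 0.0, 152.4]
ft_force: [0.3, -0.6, -2.8]
finger_gap: 24.6
grip_force: 109.6
tool F [-0.51 -0.39] -2.83 tool T [-0.04  -0.041] Tz -0.019
```

```bash
python3 -m handwheel '[[0,0,0.0007,0],[0,0,0,0],[0,0,0,0]]';python3 q.py;  python3 -m handwheel '[[0,0,0.0006,0],[0,0,0,0],[0,0,0,0]]';python3 q.py
```

```text
time: 18.15
tool_pos: [490.9, -248.7, 134.1]
tcp_rot: [-180.0, 0.1, 152.4]
ft_force: [-2.1, 0.6, 6.3]
finger_gap: 25.0
grip_force: 110.3
tool F [ 2.17 -0.46] 6.27 tool T [-0.021  0.436] Tz -0.012
time: 18.45
tool_pos: [491.0, -248.8, 134.0]
tcp_rot: [-180.0, 0.1, 152.4]
ft_force: [-2.5, 2.3, 9.2]
finger_gap: 25.0
grip_force: 111.0
tool F [3.29 0.91] 9.17 tool T [-0.044  0.847] Tz 0.07
```

```bash
python3 -m handwheel '[[0,0,-0.0004,4],[0,0,0,4],[0,0,0,4],[0,0,0,4],[0,0,0,0]]';python3 q.py; python3 -m handwheel '[[0,0,0,3],[0,0,0,3],[0,0,0,0]]';python3 q.py
```

```text
time: 18.95
tool_pos: [491.0, -248.6, 134.1]
tcp_rot: [180.0, 0.1, 136.2]
ft_force: [-1.9, 1.4, 6.8]
finger_gap: 25.0
grip_force: 110.7
tool F [ 2.4  -0.29] 6.76 tool T [0.048 0.71 ] Tz 0.005
time: 19.25
tool_pos: [491.0, -248.5, 134.1]
tcp_rot: [180.0, 0.0, 130.3]
ft_force: [-1.8, 3.1, 6.5]
finger_gap: 25.1
grip_force: 110.7
tool F [3.53 0.6 ] 6.47 tool T [0.006 0.694] Tz 0.029
```

```bash
for i in 1; do python3 -m handwheel '[[0,0,0,2],[0,0,0,2],[0,0,0,0]]' | grep rot;python3 q.py; python3 -m handwheel '[[0,0,0,2],[0,0,0,2],[0,0,0,0]]'| grep rot;python3 q.py;  python3 -m handwheel '[[0,0,0,2],[0,0,0,2],[0,0,0,0]]'| grep rot;python3 q.py; done
```

```text
tcp_rot: [180.0, 0.0, 126.3]
tool F [ 1.92 -0.6 ] 6.68 tool T [0.008 0.697] Tz -0.003
tcp_rot: [179.9, 0.0, 122.3]
tool F [3.62 0.07] 6.39 tool T [-0.071  0.65 ] Tz 0.056
tcp_rot: [179.9, 0.0, 118.3]
tool F [ 3.88 -0.31] 7.0 tool T [-0.008  0.666] Tz 0.035
```

```bash
for i in 1; do python3 -m handwheel '[[0,0,0,2],[0,0,0,2],[0,0,0,0]]' | grep rot;python3 q.py; python3 -m handwheel '[[0,0,0,2],[0,0,0,2],[0,0,0,0]]'| grep rot;python3 q.py;  python3 -m handwheel '[[0,0,0,2],[0,0,0,2],[0,0,0,0]]'| grep rot;python3 q.py; done
```

```text
tcp_rot: [179.9, 0.0, 114.3]
tool F [2.6  1.39] 7.11 tool T [-0.065  0.675] Tz 0.051
tcp_rot: [179.9, 0.0, 110.3]
tool F [ 3.8  -0.57] 5.96 tool T [-0.066  0.71 ] Tz 0.101
tcp_rot: [179.9, 0.0, 106.3]
tool F [1.85 0.26] 6.17 tool T [-0.128  0.68 ] Tz 0.036
```

```bash
for i in 1; do python3 -m handwheel '[[0,0,0,2],[0,0,0,2],[0,0,0,0]]' | grep rot;python3 q.py; python3 -m handwheel '[[0,0,0,2],[0,0,0,2],[0,0,0,0]]'| grep rot;python3 q.py; done; python3 -c "
from h import *
p=r.snapshot('side')[:,:,::-1];cv2.imwrite('pics/s7.png',p);cv2.imwrite('pics/c7.png',crop(p,(425,318),22,28,14))"
```

```text
tcp_rot: [179.9, 0.0, 102.3]
tool F [2.79 0.72] 5.85 tool T [-0.133  0.718] Tz 0.103
tcp_rot: [179.9, 0.0, 98.3]
tool F [2.34 0.55] 5.13 tool T [-0.175  0.739] Tz 0.243
```

View pics/c7.png

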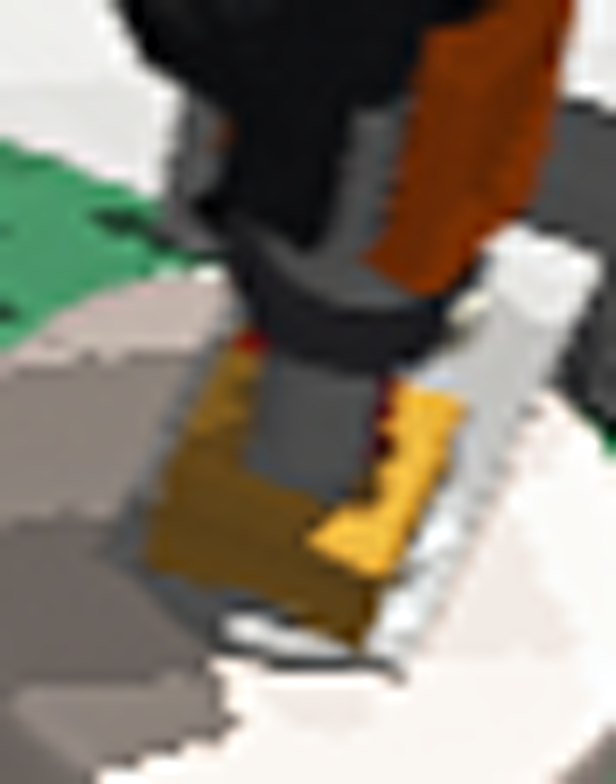

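```bash
python3 -m handwheel '[[0,0,0,2],[0,0,0,0]]' | grep rot;python3 q.py; python3 -m handwheel '[[0,0,0,2],[0,0,0,0]]'| grep rot;python3 q.py;python3 -m handwheel '[[0,0,0,2],[0,0,0,0]]'| grep rot;python3 q.py
```

```text
tcp_rot: [179.9, 0.0, 96.3]
tool F [3.44 1.46] 6.08 tool T [-0.192  0.727] Tz 0.285
tcp_rot: [179.9, 0.0, 94.3]
tool F [3.7  0.85] 5.45 tool T [-0.151  0.781] Tz 0.287
tcp_rot: [179.9, 0.0, 92.3]
tool F [3.74 0.73] 5.22 tool T [-0.213  0.746] Tz 0.308
```

```bash
python3 -m handwheel '[[0,0,0,2.5],[0,0,0,2.5],[0,0,0,2.5],[0,0,0,2.5],[0,0,0,0]]';python3 q.py; python3 -c "
from h import *
p=r.snapshot('side')[:,:,::-1];cv2.imwrite('pics/s8.png',p);cv2.imwrite('pics/c8.png',crop(p,(425,314),22,24,14))"
```

```text
time: 22.8
tool_pos: [491.7, -248.3, 134.1]
tcp_rot: [179.9, -0.0, 82.4]
ft_force: [1.9, 2.9, 5.2]
finger_gap: 24.7
grip_force: 110.4
tool F [3.11 1.55] 5.2 tool T [-0.459  0.918] Tz 0.285
```

View pics/c8.png

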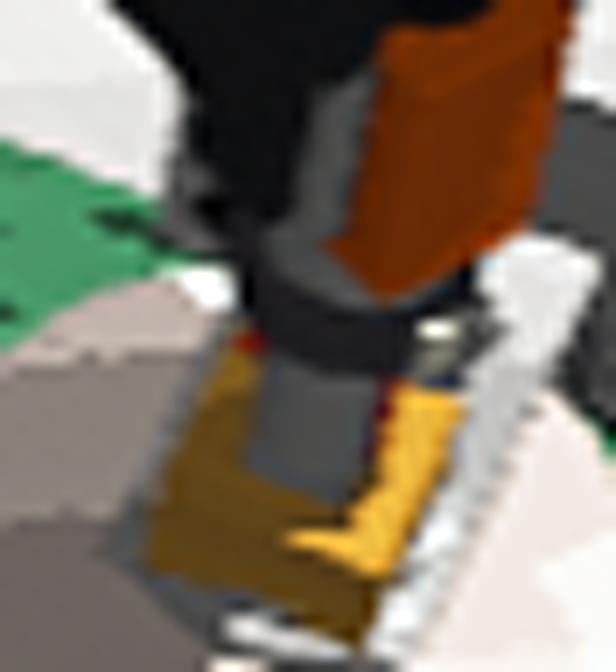

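```bash
python3 -m handwheel '[[0,0,-0.002,0],[0,0,-0.003,0],[0,0,-0.005,0],[0,0,-0.005,0],[0,0,-0.005,0],[0,0,-0.015,0],[0,0,-0.02,0],[0,0,-0.025,0],[0,0,-0.03,0],[0,0,-0.008,0]]';python3 q.py; python3 -m handwheel '[[0,0,0,-8.5],[0,0,0,-8.5],[0,0,0,-8.5],[0,0,0,-8.5],[0,0,0,-8.5],[0,0,0,-8.5],[0,0,0,-8.5],[0,0,0,-8.5],[0,0,0,-8.5],[0,0,0,-8.5]]'
```

```text
time: 23.85
tool_pos: [491.9, -249.7, 256.2]
tcp_rot: [179.7, 0.2, 82.4]
ft_force: [1.2, -1.6, -2.5]
finger_gap: 25.0
grip_force: 112.2
tool F [-1.45  1.45] -2.5 tool T [-0.04  -0.015] Tz -0.005
time: 24.85
tool_pos: [490.2, -248.5, 250.5]
tcp_rot: [180.0, -0.1, 167.7]
ft_force: [-0.4, -0.3, -3.6]
finger_gap: 24.9
grip_force: 112.0
```

```bash
python3 -m handwheel '[[0,0,0,-7.3],[0,0,0,-7.3],[0,0,0,0]]'; python3 q.py
```

```text
time: 25.15
tool_pos: [490.2, -248.5, 250.6]
tcp_rot: [180.0, -0.1, -177.9]
ft_force: [-0.1, 0.3, -3.2]
finger_gap: 24.5
grip_force: 111.9
tool F [0.07 0.35] -3.17 tool T [0.032 0.058] Tz 0.001
```

```bash
python3 -m handwheel '[[-0.0035,0.02,0,0],[-0.0035,0.04,0,0],[-0.0035,0.045,0,0],[-0.0035,0.045,0,0],[-0.0035,0.045,0,0],[-0.0035,0.045,0,0],[-0.0035,0.045,0,0],[-0.0035,0.045,0,0],[-0.0035,0.045,0,0],[-0.0035,0.045,0,0]]'; python3 -m handwheel '[[-0.0035,0.04,0,0],[-0.0035,0.03,0,0],[-0.0031,0.0115,0,0],[0,0,0.03,0],[0,0,0.03,0],[0,0,0.02,0],[0,0,0.01,0],[0,0,0,0],[0,0,0,0],[0,0,0,0]]'
```

```text
time: 26.15
tool_pos: [510.8, 174.2, 251.0]
tcp_rot: [-180.0, 0.0, -178.3]
ft_force: [1.3, -0.3, -2.1]
finger_gap: 24.7
grip_force: 112.1
time: 27.15
tool_pos: [519.6, 254.4, 163.1]
tcp_rot: [179.9, 0.2, -178.1]
ft_force: [-0.2, -0.3, -3.7]
finger_gap: 24.9
grip_force: 112.2
```

```bash
python3 -m handwheel '[[0.0025,0,0.01,0],[0,0,0.01,0],[0,0,0.005,0],[0,0,0,0],[0,0,0,0]]'; python3 -m handwheel '[[0,0,0.003,0],[0,0,0.003,0],[0,0,0.003,0],[0,0,0.003,0],[0,0,0,0]]'; python3 q.py
```

```text
time: 27.65
tool_pos: [515.8, 254.1, 135.9]
tcp_rot: [-180.0, -0.0, -178.0]
ft_force: [-1.1, 0.6, -3.3]
finger_gap: 24.6
grip_force: 112.2
time: 28.15
tool_pos: [515.6, 254.0, 123.5]
tcp_rot: [-180.0, -0.1, -178.0]
ft_force: [1.2, -0.1, -3.3]
finger_gap: 25.1
grip_force: 112.2
tool F [-1.18 -0.13] -3.29 tool T [-0.014  0.024] Tz 0.023
```

```bash
python3 -m handwheel '[[-0.001,0,0.003,0],[0,0,0.003,0],[0,0,0.003,0],[0,0,0.003,0],[0,0,0.003,0],[0,0,0.003,0],[0,0,0,0]]'; python3 q.py
```

```text
time: 28.85
tool_pos: [516.6, 254.0, 105.5]
tcp_rot: [-180.0, -0.1, -178.0]
ft_force: [-0.7, 0.2, -4.0]
finger_gap: 24.7
grip_force: 112.2
tool F [0.7  0.22] -4.02 tool T [0.01  0.011] Tz 0.0
```

```bash
python3 -m handwheel '[[0,0,0.004,0],[0,0,0.004,0],[0,0,0.004,0],[0,0,0.004,0],[0,0,0.003,0],[0,0,0.003,0],[0,0,0,0],[0,0,0,0]]'; python3 q.py; python3 -m handwheel '[[0,0,0.001,0],[0,0,0.001,0],[0,0,0.001,0],[0,0,0,0],[0,0,0,0]]'; python3 q.py
```

```text
time: 29.65
tool_pos: [517.0, 254.1, 84.2]
tcp_rot: [-180.0, -0.0, -178.0]
ft_force: [0.5, -0.8, -3.3]
finger_gap: 24.6
grip_force: 112.2
tool F [-0.5  -0.84] -3.32 tool T [-0.044  0.032] Tz 0.021
time: 30.15
tool_pos: [517.0, 254.1, 81.2]
tcp_rot: [-180.0, -0.0, -178.0]
ft_force: [-0.6, -0.6, -3.2]
finger_gap: 24.9
grip_force: 112.2
tool F [ 0.6  -0.55] -3.25 tool T [-0.069  0.022] Tz -0.014
```

```bash
python3 -m handwheel '[[0,0,0.0007,0],[0,0,0.0007,0],[0,0,0,0],[0,0,0,0]]'; python3 q.py; python3 -m handwheel '[[0,0,0.0005,0],[0,0,0,0],[0,0,0,0]]'; python3 q.py
```

```text
time: 30.55
tool_pos: [517.1, 254.3, 80.3]
tcp_rot: [180.0, 0.0, -178.0]
ft_force: [-1.5, -0.6, 3.0]
finger_gap: 24.5
grip_force: 113.0
tool F [ 1.52 -0.57] 3.02 tool T [0.201 0.515] Tz -0.021
time: 30.85
tool_pos: [517.2, 254.3, 80.3]
tcp_rot: [180.0, 0.0, -178.0]
ft_force: [-4.2, -1.7, 7.8]
finger_gap: 24.7
grip_force: 113.7
tool F [ 4.3  -1.52] 7.8 tool T [0.387 0.89 ] Tz -0.06
```

```bash
python3 -m handwheel '[[0,0,-0.0005,0],[0,0,0,0],[0,0,0,0],[0,0,0,0],[0,0,0,0],[0,0,0,0],[0,0,0,0],[0,0,0,0]]' 0.085; python3 -m handwheel '[[0,0,-0.005,0],[0,0,-0.01,0],[0,0,-0.02,0],[0,0,-0.03,0],[0,0,-0.03,0],[0,0,-0.03,0],[0,0,-0.03,0],[0,0,-0.03,0],[0,0,0,0],[0,0,0,0]]'
python3 - <<'E'
from h import *
p=r.snapshot("side")[:,:,::-1];cv2.imwrite("pics/s9.png",p);cv2.imwrite("pics/c9.png",np.hstack([crop(p,(277,178),30,35,8),cv2.resize(p[265:400,355:490],(560,560))[:,:320]]))
E
```

```text
time: 31.65
tool_pos: [516.9, 254.2, 79.8]
tcp_rot: [-180.0, -0.0, -178.0]
ft_force: [0.3, -0.5, 0.2]
finger_gap: 84.8
grip_force: 0.0
time: 32.65
tool_pos: [517.6, 254.4, 266.7]
tcp_rot: [179.9, 0.2, -178.0]
ft_force: [0.1, 0.4, 0.2]
finger_gap: 85.1
grip_force: 0.0
```

View pics/c9.png

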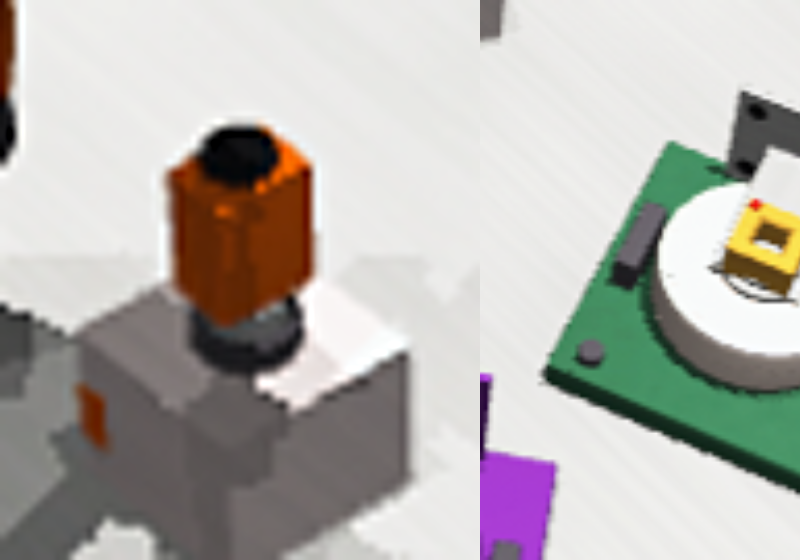

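```bash
python3 -c "
from bench import r
print(r.hand_in())"
```

```text
the job is handed in; nothing more can be done
None
```

The job is handed in at about 33 s: the nut was turned tight, the orange driver's clutch slipped by about 15 degrees (estimated from the turn and the shifted stripes), and the driver stands fully down in its own stand with the gripper clear.

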